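# Raise the counterweighted test hood and start the antenna log

### The arm

A 7-joint arm with a two-finger parallel gripper is mounted at the origin on the work surface. World frame = base frame: x ahead of the robot, y to its left, z up, the work surface at z = 0. Lengths are in m, angles in degrees, forces in N, time in s.
With the tool pointing down it reaches from about 0.425 to 0.875 m from the base axis. Payload 4.7 kg.
Tool frame: the origin (TCP) lies at the very end of the fingers, on their centre line; the grasp point (between the pads) lies 19 mm behind it (env.grip_point_offset is the distance from the TCP to the grasp point, in m); z points along the fingers, y is the line along which they close (so a half turn about z gives the same grasp; the last joint's range is limited). The gripper opens to 87 mm and grips with 3 to 60 N. Pads are 19 mm wide; open, the fingers measure 117 mm over their backs; the gripper's body (75 mm by 190 mm) begins 51 mm behind the grasp point.
Start: joints at [-71.442, 18.392, -4.016, 83.108, 1.295, 78.541, -3.26], TCP at [0.198, 0.619, 0.223] pointing down, gripper open.
Joint ranges: [-163.93, 163.93], [-17.29, 119.83], [-79.2, 71.16], [3.27, 140.29], [-89.18, 269.18], [5.43, 117.66], [-154.24, 154.24]. Speed limits (degrees/s): [147.25, 147.25, 180, 180, 180, 180, 180].

### API

Orientations are given as [roll, pitch, yaw] about the fixed x, y, z axes, in that order (R = Rz(yaw) Ry(pitch) Rx(roll)).
In Python, from cell import env gives the robot as it stands.
- The arm moves only by the tool jog_arm, never from a script. Its argument "motion" is a list of rows, each an object of numbers: "x", "y", "z": the shift along the tool's x, y, z in cm; "ax", "ay", "az": the turn, a rotation vector about the tool's x, y, z in degrees. In form: [{"x": .., "y": .., "z": .., "ax": .., "ay": .., "az": ..}, ...]. A call has exactly 5 rows; each row shifts and turns the commanded pose from where the row before left it, along the tool's axes as they then stand; what a row does not reach is not made up. A row lasts 1/10 s, in which the tool goes at most 50 mm and 8.59 degrees, less where a joint would pass 70% of its speed; a pose out of reach is approached as far as the arm can. A call is refused whole if a number of a shift passes 5 or a number of a turn 8.59, either way. A call with a gripper value outside its range is refused whole. "claw" is the gripper command: -1 is shut, 1 is fully open, values between are in proportion, set as the call begins (left out, the last holds). The fingers move at their own pace and stop on an object; "squeeze" is the grip in N (left out, the last holds). Time passes only in rows, so rows that do not move let the fingers close, or fill a call up. It gives the time, the measured TCP pose, the force, the opening and the grip force at its end, in the units of the state.
- env.get_obs(): the state, without advancing time (a new reading comes with each control period).
- env.read_camera(name): name is "scene" or "top" or "wrist"; returns the picture (420x560x3 uint8, red, green, blue); there is no depth.
- env.camera_params(name): a dict with "fx", "fy", "cx", "cy" (pixels), "extrinsics" (4x4, takes a point from world to camera coordinates). Camera axes: x right, y up, looking along -z (the intrinsics and any distortion apply to the point x, -y, -z); pixel columns grow to the right and rows downward; lengths in m; the calibration is good to about 2 mm. A picture is of the moment at which its call begins: read the wrist's pose just before it. camera_params takes no time and is no camera call; for the wrist camera it gives the pose at the moment of the call.
- env.sign_off(): hands the job in; it is judged then, once.
The state is a dict: "time_s": time; "qpos": joint angles; "joint_velocities": joint speeds; "effort": joint torques, N m; "tool_pos": TCP position; "tool_rot": TCP orientation; "force": force on the tool from outside, world axes, zero at the start; "wrist_torque": the same for the moment, N m; "grip_width": finger opening in m; "grasp_force": force on a finger pad.
Only numpy, scipy, OpenCV 4.12 (cv2) and the standard library are available. Lean on these libraries where they do the work, as an engineer would, in place of code of your own. Each camera call takes 0.05 s, during which the arm holds its last target. There are 200 camera calls.

### The job

Push the yellow hood of the antenna test stand up, smoothly and without flinging it, past its balance point so that it stays raised by its own counterweight. Then press the green start button on the blue logger right down and let it go. Leave the white antenna and all the other things on the bench where they are.

Things in the scene. Friction and masses are not known exactly. Their poses are not given: they have to be found in the camera images.
- stand: Fixed antenna test stand. Origin on the table under the middle of the lowered hood; x axis points from the hood's front (robot side) to its hinge, z up. Grey base plate 280 x 130 x 12 mm, from x = -90 to 190 mm; the black rubber disc on it, top at z = 20 mm, carries the antenna. Two aluminium cheeks at x = 120 to 160 mm, up to z = 170 mm, bear the hinge: its axis runs along y at x = 140, z = 150 mm.
- hood_mid (a point): Middle of the yellow hood with a thin dark band: a solid block 160 mm long (stand x), 160 mm wide (y), 90 mm high on the end of the hinged arm. Lowered, this point is right above the stand's origin and the underside is 105 mm above the table, with only the antenna (top at 63 mm) below it. The arm's steel counterweight roller (56 mm diameter, 70 mm wide) stands above the hinge and swings back as the hood rises.
- hood_edge (a point): Middle of the hood's lower front edge (edge rounded 6 mm). Turns with the hood: 80 mm in front of and 45 mm below its middle, 220 mm in front of and 45 mm below the hinge axis when lowered, so 105 mm above the table. Pushing here starts to raise the hood with about 2 to 5 N from below. It moves on a circle of 225 mm radius about the hinge.
- hood (a joint): Hinge of the hood arm, rad. 0 = lowered on its front stop, growing as the front edge rises; 1.3 = raised on its rear stop. The weight balances at about 0.7: below that the hood falls back to 0, above it swings on by itself to 1.3 within about two seconds (damped) and stays.
- logger: Fixed blue data logger box, 130 x 110 x 50 mm, with a dark display on top; origin centre of its underside.
- start_top (a point): Middle of the top face of the logger's green round start button (30 mm diameter), which points up.
- start (a joint): Travel of the start button, m: 0 = out, 0.006 = fully down (about 5 N); a spring returns it. It counts as pressed beyond 0.0045 for a fifth of a second.
- antenna: Loose white antenna dome, 128 mm diameter, 43 mm high, on the stand's rubber disc; origin centre of its underside. Leave it.
- carton: Loose red carton 130 x 90 x 60 mm; origin centre of its underside. Leave it.
- controller: Loose black handheld controller with yellow keys lying on the table, 170 x 75 x 27 mm; origin centre of its underside. Leave it.
- bottle: Loose green bottle, 64 mm diameter, 200 mm high; origin centre of its underside. Leave it.
- mug: Loose white mug, 80 mm diameter, 90 mm high; origin centre of its underside. Leave it.
- driver: Loose screwdriver with orange handle lying on the table, about 200 mm long. Leave it.
- battery: Loose grey round battery, 60 mm diameter, 50 mm high; origin centre of its underside. Leave it.
Mind the look-alikes: they are no part of the job. Of the things like the logger, leave any that is turquoise; of the rest the larger one is meant.

How it is judged (in metres and radians):
On the way, in this order (a step that is already met when the one before it is completed fails the run):
1. the hood stands raised by itself, on or near its rear stop, with no finger on it (value of joint hood above 1.2 rad and contact force between the fingers and hood below 0.2 N), for 0.2 s.
2. the start button is pressed right down (value of joint start above 0.0045 m), for 0.2 s.
At the end, for the whole second after the job is handed in: The hood stays raised by itself (joint above 1.2 of 1.3 rad, at rest), the start button has been pressed down after that and is out again (under 1.5 mm), the antenna is within 12 mm and every other loose thing within 20 mm of where it stood (value of joint hood above 1.2 rad and velocity of joint hood between -0.1 and 0.1 rad/s and value of joint start below 0.0015 m and distance of antenna from where it was at the start of the episode below 0.012 m and distance of each of carton, controller, bottle, mug, driver, battery from where it was at the start of the episode below 0.02 m); the robot touches nothing.
It fails at once if the antenna is shifted or lifted (more than 12 mm) (distance of antenna from where it was at the start of the episode above 0.012 m).
It fails at once if another loose thing is shifted, lifted or knocked over (more than 20 mm) (distance of any of carton, controller, bottle, mug, driver, battery from where it was at the start of the episode above 0.02 m).
It fails at once if the hood is flung: its arm turns faster than 2.5 rad/s (velocity of joint hood above 2.5 rad/s).
It fails at once if the start button is pressed before the hood stands raised (value of joint start above 0.003 m and value of joint hood below 1.1 rad).
It also fails if it takes over 53 s, if anything falls off the work surface, if the arm or the gripper's body presses on something with over 40 N, if the wrist force passes 120 N, or if a joint passes its speed limit or range.

## Working session

There is one attempt and no reset: what is moved stays moved. The work goes in short steps, Python scripts to look and compute and a tool call to move; the robot and the scene stay as the last step left them, time stands still between calls to the robot, and variables do not carry over. Pictures are saved under pics/ and viewed, at most 10 in all, crops included, and the job is handed in when it is done.

Besides the shell and the picture viewer there is one more tool, called as name(argument=value, ...) on one line, values as JSON. jog_arm: Moves the arm, as the interface text tells. Its arguments: {"type":"object","properties":{"motion":{"type":"array"},"claw":{"type":"number"},"squeeze":{"type":"number"}},"required":["motion"]}

```bash
mkdir -p pics
python3 - <<'E'
from cell import env
import cv2,numpy as np
o=env.get_obs();print(o)
for n in("scene","top"):
    im=env.read_camera(n);cv2.imwrite(f"pics/{n}0.png",im[:,:,::-1])
    p=env.camera_params(n);print(n,{k:(np.round(v,4).tolist()) for k,v in p.items()})
E
```

```text
{'time_s': 0.0, 'qpos': array([-71.44292133,  18.43850594,  -4.01523044,  83.17340979,
         1.29484792,  78.54200921,  -3.25898731]), 'joint_velocities': array([-0.0273647 ,  0.1190849 , -0.05721766, -0.00937658, -0.07423715,
       -0.01951141, -0.11077578]), 'effort': array([-6.80310677e-04, -4.91279054e+01, -4.04174645e-01, -3.12531424e+01,
       -6.38913014e-02,  4.36424604e-02,  1.69667960e-04]), 'tool_pos': array([0.19803664, 0.61851997, 0.22148083]), 'tool_rot': array([-1.79891308e+02,  5.70706547e-03,  1.62253340e+02]), 'force': array([ 0.70647292, -0.45949924,  0.10067102]), 'wrist_torque': array([-0.06040367, -0.04023922, -0.00696187]), 'grasp_force': 0.0, 'grip_width': 0.0868839565807583}
scene {'fx': 533.5999, 'fy': 533.5999, 'cx': 281.9617, 'cy': 205.3424, 'extrinsics': [[0.8611, 0.5084, -0.0022, -0.5135], [-0.3695, 0.6287, 0.6842, 0.0784], [0.3493, -0.5884, 0.7293, -1.9015], [0.0, 0.0, 0.0, 1.0]]}
top {'fx': 495.5895, 'fy': 495.5895, 'cx': 281.7827, 'cy': 214.6645, 'extrinsics': [[0.0012, -0.9998, 0.0217, 0.047], [0.998, 0.0026, 0.0631, -0.5725], [-0.0631, 0.0216, 0.9978, -1.3194], [0.0, 0.0, 0.0, 1.0]]}
```

View pics/scene0.png

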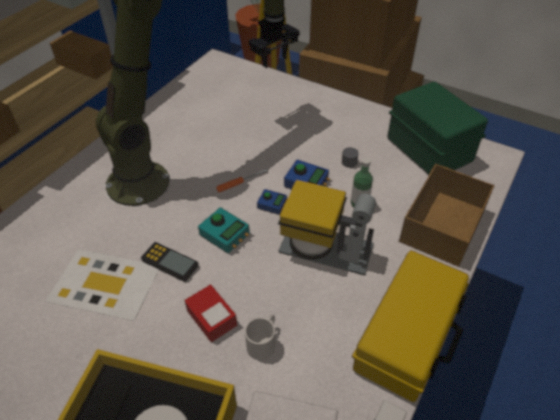

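View pics/top0.png

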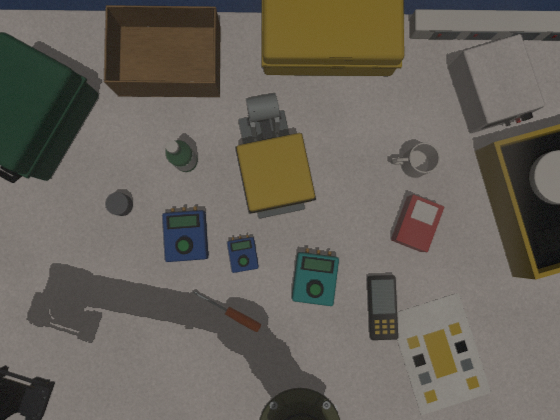

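Candidates for the logger in the top view:
- Large blue box at (185,235), button (184,245).
- Small blue box at (243,254).
- Turquoise box at (316,278), which is to be left.

The large blue one is meant. The hood is the yellow block at (275,172) with its roller at (263,108). The yellow case at (333,40) and the tray at (540,200) only look similar.

```bash
cat > h.py <<'E'
from cell import env
import cv2,numpy as np
def ray(p,uv):
    E=np.array(p["extrinsics"]);R,t=E[:3,:3],E[:3,3]
    d=np.array([(uv[0]-p["cx"])/p["fx"],-(uv[1]-p["cy"])/p["fy"],-1.])
    return -R.T@t,R.T@d
def onz(p,uv,z):
    c,d=ray(p,uv);return c+d*(z-c[2])/d[2]
def cross(a,b):
    (c,d),(e,f)=a,b
    A=np.stack([d,-f],1);s=np.linalg.lstsq(A,e-c,rcond=None)[0]
    p,q=c+d*s[0],e+f*s[1];return (p+q)/2,np.linalg.norm(p-q)
def proj(p,X):
    E=np.array(p["extrinsics"]);x=E[:3,:3]@X+E[:3,3]
    return np.array([p["cx"]+p["fx"]*x[0]/-x[2],p["cy"]+p["fy"]*x[1]/x[2]])
E
python3 - <<'E'
from h import *
P={n:env.camera_params(n) for n in("top","scene")}
I={n:cv2.imread(f"pics/{n}0.png") for n in P}
def blobs(n,lo,hi,box,amin=40):
    h=cv2.cvtColor(I[n],cv2.COLOR_BGR2HSV);m=cv2.inRange(h,np.array(lo),np.array(hi))
    k=np.zeros_like(m);x0,y0,x1,y1=box;k[y0:y1,x0:x1]=m[y0:y1,x0:x1]
    c=[c for c in cv2.findContours(k,cv2.RETR_EXTERNAL,cv2.CHAIN_APPROX_NONE)[0] if cv2.contourArea(c)>amin]
    return sorted(c,key=cv2.contourArea)[::-1]
c=blobs("top",(15,100,50),(35,255,255),(225,120,330,220))[0]
r=cv2.minAreaRect(c);print("hood",r)
b=cv2.boxPoints(r);w=np.array([onz(P["top"],q,.195) for q in b]);print(w.round(3),w.mean(0))
print([np.linalg.norm(w[i]-w[i-1]).round(3) for i in range(4)])
c=blobs("top",(100,100,30),(125,255,255),(150,195,215,270))[0]
r=cv2.minAreaRect(c);b=cv2.boxPoints(r);w=np.array([onz(P["top"],q,.05) for q in b]);print("logger",w.round(3),w.mean(0))
for n,box in(("top",(170,232,200,258)),("scene",(285,158,320,185))):
    for c in blobs(n,(45,60,20),(90,255,255),box,20): 
        print(n,cv2.minEnclosingCircle(c),cv2.contourArea(c),onz(P[n],cv2.minEnclosingCircle(c)[0],.06))
for nm,uv in dict(small=(243,254),carton=(418,222),turq=(316,278),driver=(240,320),bottle=(180,152),mug=(422,158),batt=(119,203),ctrl=(383,306)).items(): print(nm,onz(P["top"],uv,.04).round(3))
cr=I["top"][90:290,140:340];a=cv2.resize(cr,(400,400),interpolation=cv2.INTER_CUBIC)
cr=I["scene"][130:280,255:405];b=cv2.resize(cr,(400,400),interpolation=cv2.INTER_CUBIC)
cv2.imwrite("pics/crop1.png",np.clip(1.6*np.hstack([a,b]).astype(float),0,255).astype(np.uint8))
E
```

```text
hood ((275.247314453125, 171.70567321777344), (67.99447631835938, 67.46699523925781), 78.40782928466797)
[[ 0.725  0.161  0.195]
 [ 0.758  0.006  0.195]
 [ 0.6   -0.026  0.195]
 [ 0.568  0.129  0.195]] [0.66268698 0.06734518 0.195     ]
[np.float64(0.161), np.float64(0.159), np.float64(0.161), np.float64(0.158)]
logger [[0.573 0.363 0.05 ]
 [0.581 0.257 0.05 ]
 [0.456 0.246 0.05 ]
 [0.448 0.352 0.05 ]] [0.51450789 0.30421261 0.05      ]
top ((182.8648681640625, 245.1621551513672), 5.867199420928955) 90.0 [0.48988215 0.30526576 0.06      ]
scene ((314.1511535644531, 174.593017578125), 7.634340286254883) 79.0 [0.54793906 0.30096434 0.06      ]
scene ((299.5, 167.0), 4.609872341156006) 49.0 [0.48543293 0.3089905  0.06      ]
small [0.467 0.151 0.04 ]
carton [ 0.552 -0.315  0.04 ]
turq [ 0.404 -0.042  0.04 ]
driver [0.295 0.157 0.04 ]
bottle [0.737 0.32  0.04 ]
mug [ 0.725 -0.328  0.04 ]
batt [0.601 0.478 0.04 ]
ctrl [ 0.331 -0.218  0.04 ]
```

View pics/crop1.png

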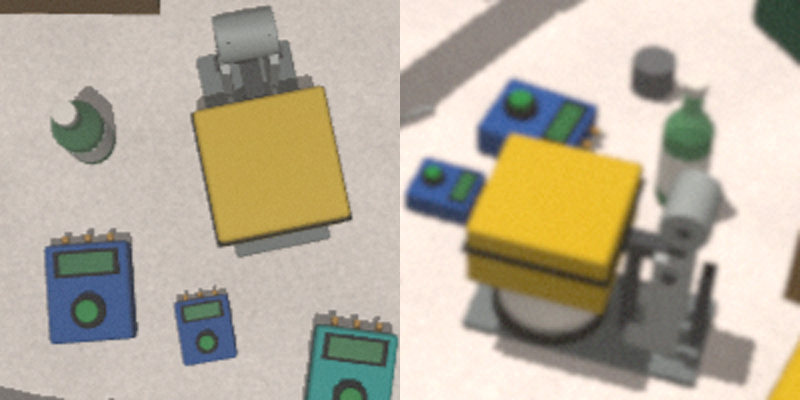

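The crop confirms it: the large blue logger at crop (90,290), with its button at (87,310), has the small blue and the turquoise ones beside it. The hood's front edge faces the robot. I'll move over with the fingers shut.

jog_arm(motion=[{"x": -2.0, "y": -2.0, "z": -1.8}, {"x": -2.9, "y": -3, "z": -1.8}, {"x": -2.9, "y": -3, "z": -1.8}, {"x": -2.9, "y": -3, "z": -1.8}, {"x": -2.9, "y": -3, "z": -1.8}], claw=-1)

```text
$.motion[0]: bad value
```

jog_arm(motion=[{"x": -3, "y": -3.1, "z": -1.5}, {"x": -3, "y": -3.1, "z": -1.5}, {"x": -3, "y": -3.1, "z": -1.5}, {"x": -3, "y": -3.1, "z": -1}, {"x": -3, "y": -3.1, "z": -1}])

```text
$.motion[0]: bad value
```

jog_arm(motion=[{"x": -3, "y": -3.1, "az": -6}, {"x": -3, "y": -3.1}, {"x": -3, "y": -3.1}, {"x": -3, "y": -3.1}, {"x": -2, "y": -2}])

```text
$.motion[0]: bad value
```

jog_arm(motion=[{"az": -6}, {"az": -6}, {"az": -6}, {"az": -6}, {}])

```text
$.motion[0]: bad value
```

```bash
python3 -c "
from cell import env
o=env.get_obs();[print(k,o[k].round(3) if k!='time_s' else o[k]) for k in('time_s','qpos','tool_pos','tool_rot','force')]"
```

```text
time_s 0.1
qpos [-71.442  18.435  -4.015  83.169   1.295  78.541  -3.259]
tool_pos [0.198 0.619 0.222]
tool_rot [-1.79900e+02  6.00000e-03  1.62252e+02]
force [0.6   0.502 0.383]
```

jog_arm(motion=[{"x": -2, "y": -2, "z": -1.8, "ax": 0, "ay": 0, "az": 0}, {"x": -2.9, "y": -3, "z": -1.8, "ax": 0, "ay": 0, "az": 0}, {"x": -2.9, "y": -3, "z": -1.8, "ax": 0, "ay": 0, "az": 0}, {"x": -2.9, "y": -3, "z": -1.8, "ax": 0, "ay": 0, "az": 0}, {"x": -2.9, "y": -3, "z": -1.8, "ax": 0, "ay": 0, "az": 0}], claw=-1)

```text
time_s: 0.6
tool_pos: [0.2855, 0.4424, 0.3128]
tool_rot: [-180.0, -0.0, 162.3]
force: [1.3, -0.0, 0.1]
grip_width: 0.0544
grasp_force: 0.0
```

jog_arm(motion=[{"x": -3, "y": -3.1, "z": -1.5, "ax": 0, "ay": 0, "az": 0}, {"x": -3, "y": -3.1, "z": -1.5, "ax": 0, "ay": 0, "az": 0}, {"x": -3, "y": -3.1, "z": -1.5, "ax": 0, "ay": 0, "az": 0}, {"x": -3, "y": -3.1, "z": -1, "ax": 0, "ay": 0, "az": 0}, {"x": -3, "y": -3.1, "z": -1, "ax": 0, "ay": 0, "az": 0}])

```text
time_s: 1.1
tool_pos: [0.3811, 0.2491, 0.3779]
tool_rot: [180.0, -0.0, 162.2]
force: [1.2, -0.1, -0.9]
grip_width: 0.0147
grasp_force: 0.0
```

jog_arm(motion=[{"x": -3, "y": -3.1, "z": 0, "ax": 0, "ay": 0, "az": 0}, {"x": -3, "y": -3.1, "z": 0, "ax": 0, "ay": 0, "az": 0}, {"x": -3, "y": -3.1, "z": 0, "ax": 0, "ay": 0, "az": 0}, {"x": -3, "y": -3.1, "z": 0, "ax": 0, "ay": 0, "az": 0}, {"x": -2, "y": -2, "z": 0, "ax": 0, "ay": 0, "az": -6}])

```text
time_s: 1.6
tool_pos: [0.4708, 0.0674, 0.3775]
tool_rot: [-180.0, 0.0, 168.1]
force: [0.8, 0.0, -0.1]
grip_width: 0.0009
grasp_force: 0.0
```

jog_arm(motion=[{"x": 0, "y": 0, "z": 0, "ax": 0, "ay": 0, "az": -6}, {"x": 0, "y": 0, "z": 0, "ax": 0, "ay": 0, "az": -6}, {"x": 0, "y": 0, "z": 0, "ax": 0, "ay": 0, "az": -6}, {"x": 0, "y": 0, "z": 0, "ax": 0, "ay": 0, "az": -6}, {"x": 0, "y": 0, "z": 0, "ax": 0, "ay": 0, "az": 0}])

```text
time_s: 2.1
tool_pos: [0.4699, 0.071, 0.3772]
tool_rot: [180.0, -0.0, -167.7]
force: [-0.1, -0.2, 0.1]
grip_width: 0.0003
grasp_force: 0.0
```

```bash
cat > s.py <<'E'
from cell import env
o=env.get_obs()
for k in('time_s','qpos','tool_pos','tool_rot','force'): print(k,o[k] if k=='time_s' else o[k].round(3))
E
python3 s.py
```

```text
time_s 2.1
qpos [-43.784  -6.597  29.029  92.159   3.2    93.645  87.552]
tool_pos [0.47  0.071 0.377]
tool_rot [ 1.79999e+02 -3.60000e-02 -1.67734e+02]
force [-0.134 -0.182  0.147]
```

jog_arm(motion=[{"x": -2, "y": 0, "z": 0, "ax": 0, "ay": -8, "az": 0}, {"x": -2, "y": 0, "z": 0, "ax": 0, "ay": -8, "az": 0}, {"x": -2, "y": 0, "z": 0.5, "ax": 0, "ay": -8, "az": 0}, {"x": -2, "y": 0, "z": 0.8, "ax": 0, "ay": -8, "az": 0}, {"x": -2, "y": 0, "z": 1, "ax": 0, "ay": -8, "az": 0}])

```text
time_s: 2.6
tool_pos: [0.5436, 0.0919, 0.3853]
tool_rot: [179.1, 28.5, -167.7]
force: [-0.5, -0.3, 0.8]
grip_width: 0.0006
grasp_force: 0.0
```

```bash
python3 s.py
```

```text
time_s 2.6
qpos [-12.611 -17.185   0.863 105.747  -1.058  62.938  91.082]
tool_pos [0.544 0.092 0.385]
tool_rot [ 179.094   28.513 -167.668]
force [-0.459 -0.275  0.811]
```

jog_arm(motion=[{"x": 0, "y": -2, "z": 0, "ax": 0, "ay": 7, "az": 0}, {"x": 0, "y": -3, "z": 0, "ax": 0, "ay": 7, "az": 0}, {"x": 0, "y": -3, "z": 0, "ax": 0, "ay": 7, "az": 0}, {"x": 0, "y": -3, "z": 0, "ax": 0, "ay": 7.5, "az": 0}, {"x": -1, "y": -3, "z": 0, "ax": 0, "ay": 0, "az": 0}])

```text
time_s: 3.1
tool_pos: [0.5864, -0.0434, 0.3799]
tool_rot: [179.2, -0.6, -167.3]
force: [0.6, -0.4, -0.4]
grip_width: 0.0003
grasp_force: 0.0
```

jog_arm(motion=[{"x": -1, "y": -3, "z": 0, "ax": 0, "ay": 0, "az": 0}, {"x": -1, "y": -3, "z": 0, "ax": 0, "ay": 0, "az": 0}, {"x": -1, "y": -3, "z": 0, "ax": 0, "ay": 0, "az": 0}, {"x": 0, "y": 0, "z": 0, "ax": 0, "ay": 0, "az": 8}, {"x": 0, "y": 0, "z": 0, "ax": 0, "ay": 0, "az": 8}])

```text
time_s: 3.6
tool_pos: [0.6338, -0.1263, 0.3802]
tool_rot: [179.4, -0.5, 176.2]
force: [-0.6, 0.8, -0.2]
grip_width: 0.0006
grasp_force: 0.0
```

jog_arm(motion=[{"x": 0, "y": 0, "z": 0, "ax": 0, "ay": 0, "az": 8}, {"x": 0, "y": 0, "z": 0, "ax": 0, "ay": 0, "az": 8}, {"x": 0, "y": 0, "z": 0, "ax": 0, "ay": 0, "az": 8}, {"x": 0, "y": 0, "z": 0, "ax": 0, "ay": 0, "az": 8}, {"x": 0, "y": 0, "z": 0, "ax": 0, "ay": 0, "az": 8}])

```text
time_s: 4.1
tool_pos: [0.6337, -0.1247, 0.381]
tool_rot: [179.8, -0.7, 136.3]
force: [-0.3, -0.0, -1.1]
grip_width: 0.0006
grasp_force: 0.0
```

jog_arm(motion=[{"x": 0, "y": 0, "z": 0, "ax": 0, "ay": 0, "az": 8}, {"x": 0, "y": 0, "z": 0, "ax": 0, "ay": 0, "az": 8}, {"x": 0, "y": 0, "z": 0, "ax": 0, "ay": 0, "az": 8}, {"x": 0, "y": 0, "z": 0, "ax": 0, "ay": 0, "az": 8}, {"x": 0, "y": 0, "z": 0, "ax": 0, "ay": 0, "az": 2.5}])

```text
time_s: 4.6
tool_pos: [0.6337, -0.1247, 0.381]
tool_rot: [-179.8, -0.7, 101.9]
force: [0.1, -0.2, -0.6]
grip_width: 0.0004
grasp_force: 0.0
```

```bash
python3 s.py
```

```text
time_s 4.6
qpos [-9.575 17.953 25.925 67.69  -8.345 96.541 26.252]
tool_pos [ 0.634 -0.125  0.381]
tool_rot [-179.767   -0.733  101.889]
force [ 0.117 -0.214 -0.612]
```

Now tilt the tool so the fingers point left and 30° below horizontal.

jog_arm(motion=[{"x": 0, "y": 0, "z": 0, "ax": 0, "ay": 7.5, "az": 0}, {"x": 0, "y": 0, "z": 0, "ax": 0, "ay": 7.5, "az": 0}, {"x": 0, "y": 0, "z": 0, "ax": 0, "ay": 7.5, "az": 0}, {"x": 0, "y": 0, "z": 0, "ax": 0, "ay": 7.5, "az": 0}, {"x": 0, "y": 0, "z": 0, "ax": 0, "ay": 7.5, "az": 0}])

```text
time_s: 5.1
tool_pos: [0.6344, -0.1253, 0.3813]
tool_rot: [-179.7, -38.4, 101.9]
force: [-37.3, 10.2, 14.2]
grip_width: 0.0005
grasp_force: 0.0
```

jog_arm(motion=[{"x": 0, "y": 0, "z": 0, "ax": 0, "ay": 7.5, "az": 0}, {"x": 0, "y": 0, "z": 0, "ax": 0, "ay": 7.5, "az": 0}, {"x": 0, "y": 0, "z": 0, "ax": 0, "ay": 7.5, "az": 0}, {"x": 0, "y": 0, "z": 0, "ax": 0, "ay": 0, "az": 0}, {"x": 0, "y": 0, "z": 0, "ax": 0, "ay": 0, "az": 0}])

```text
time_s: 5.6
tool_pos: [0.6359, -0.1227, 0.3691]
tool_rot: [-177.8, -52.4, 100.6]
force: [-1.0, 0.0, 0.0]
grip_width: 0.0002
grasp_force: 0.0
```

```bash
cat >> h.py <<'E'
from scipy.spatial.transform import Rotation as Ro
def goto(xyz):
    o=env.get_obs();R=Ro.from_euler('xyz',o['tool_rot'],degrees=True).as_matrix()
    print('axes x,y,z:',R.T.round(2).tolist());print('shift cm',(R.T@(np.array(xyz)-o['tool_pos'])*100).round(2))
E
python3 s.py; python3 -c "
from h import *
goto([.632,-.13,.07])
E=np.array(env.camera_params('wrist')['extrinsics']);c=-E[:3,:3].T@E[:3,3];o=env.get_obs()
R=Ro.from_euler('xyz',o['tool_rot'],degrees=True).as_matrix();print('wristcam in tool',R.T@(c-o['tool_pos']))
"
```

```text
time_s 5.6
qpos [ 37.414  41.027 -18.987  51.219 -33.795 117.377  22.83 ]
tool_pos [ 0.636 -0.123  0.369]
tool_rot [-177.812  -52.366  100.618]
force [-0.991  0.036  0.031]
axes x,y,z: [[-0.11, 0.6, 0.79], [0.98, 0.21, -0.02], [-0.18, 0.77, -0.61]]
shift cm [-24.08   0.16  17.76]
wristcam in tool [ 0.07346274 -0.00033908 -0.16208279]
```

jog_arm(motion=[{"x": -2, "y": 0, "z": 1.5, "ax": 0, "ay": 0, "az": 0}, {"x": -3, "y": 0, "z": 2.2, "ax": 0, "ay": 0, "az": 0}, {"x": -3, "y": 0, "z": 2.2, "ax": 0, "ay": 0, "az": 0}, {"x": -3, "y": 0, "z": 2.2, "ax": 0, "ay": 0, "az": 0}, {"x": -3, "y": 0, "z": 2.2, "ax": 0, "ay": 0, "az": 0}])

```text
time_s: 6.1
tool_pos: [0.6335, -0.1264, 0.1959]
tool_rot: [-177.9, -51.9, 100.8]
force: [0.8, 0.1, 0.1]
grip_width: 0.0004
grasp_force: 0.0
```

jog_arm(motion=[{"x": -3, "y": 0, "z": 2.2, "ax": 0, "ay": 0, "az": 0}, {"x": -3, "y": 0, "z": 2.2, "ax": 0, "ay": 0, "az": 0}, {"x": -1, "y": 0, "z": 0.8, "ax": 0, "ay": 3, "az": 0}, {"x": 0, "y": 0, "z": 0, "ax": 0, "ay": 4, "az": 0}, {"x": 0, "y": 0, "z": 0, "ax": 0, "ay": 0, "az": 0}])

```text
time_s: 6.6
tool_pos: [0.6308, -0.1294, 0.106]
tool_rot: [-176.8, -59.1, 99.7]
force: [0.6, -1.3, -0.7]
grip_width: 0.0005
grasp_force: 0.0
```

```bash
python3 s.py; python3 -c "
from h import *
goto([.632,-.092,.07]);goto([.614,-.004,.07])
cv2.imwrite('pics/s1.png',env.read_camera('scene')[100:320,200:460,::-1].repeat(2,0).repeat(2,1))"
```

```text
time_s 6.6
qpos [ 39.585  54.218 -17.384  63.948 -30.082 102.955  39.529]
tool_pos [ 0.631 -0.129  0.106]
tool_rot [-176.798  -59.086   99.681]
force [ 0.604 -1.284 -0.665]
axes x,y,z: [[-0.09, 0.51, 0.86], [0.98, 0.22, -0.03], [-0.2, 0.84, -0.51]]
shift cm [-1.2   1.03  4.95]
axes x,y,z: [[-0.09, 0.51, 0.86], [0.98, 0.22, -0.03], [-0.2, 0.84, -0.51]]
shift cm [ 3.41  1.16 12.65]
```

View pics/s1.png

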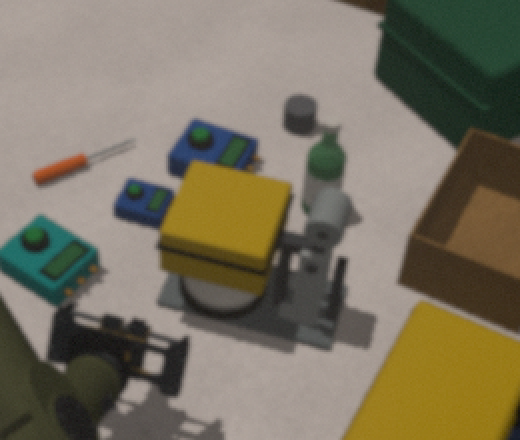

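jog_arm(motion=[{"x": -0.6, "y": 0.5, "z": 2.5, "ax": 0, "ay": 0, "az": 0}, {"x": -0.6, "y": 0.5, "z": 2.5, "ax": 0, "ay": 0, "az": 0}, {"x": 0, "y": 0, "z": 0, "ax": 0, "ay": 0, "az": 0}, {"x": 1.1, "y": 0, "z": 1.9, "ax": 0, "ay": 0, "az": 0}, {"x": 1.1, "y": 0, "z": 1.9, "ax": 0, "ay": 0, "az": 0}])

```text
time_s: 7.15
tool_pos: [0.6243, -0.0486, 0.0744]
tool_rot: [-177.8, -59.0, 100.5]
force: [-0.3, 0.2, -0.4]
grip_width: 0.0
grasp_force: 0.0
```

jog_arm(motion=[{"x": 1.1, "y": 0, "z": 1.9, "ax": 0, "ay": 0, "az": 0}, {"x": 0.9, "y": 0, "z": 1.5, "ax": 0, "ay": 0, "az": 0}, {"x": 0.4, "y": 0, "z": 0.6, "ax": 0, "ay": 0, "az": 0}, {"x": 0, "y": 0, "z": 0, "ax": 0, "ay": 0, "az": 0}, {"x": 0, "y": 0, "z": 0, "ax": 0, "ay": 0, "az": 0}])

```text
time_s: 7.65
tool_pos: [0.614, -0.0032, 0.0736]
tool_rot: [-177.7, -59.2, 100.4]
force: [-0.0, -0.9, 0.2]
grip_width: 0.0005
grasp_force: 0.0
```

```bash
python3 s.py; python3 -c "
from h import *
goto([.614,-.004,.09])
im=np.hstack([env.read_camera('top')[120:260,220:400],env.read_camera('scene')[150:290,240:420]])[:,:,::-1]
cv2.imwrite('pics/s2.png',np.clip(1.5*cv2.resize(im,None,fx=2.2,fy=2.2).astype(float),0,255).astype(np.uint8))"
```

```text
time_s 7.65
qpos [ 36.068  48.897 -20.656  79.118 -32.675  89.983  40.041]
tool_pos [ 0.614 -0.003  0.074]
tool_rot [-177.701  -59.166  100.447]
force [-0.041 -0.93   0.244]
axes x,y,z: [[-0.09, 0.5, 0.86], [0.98, 0.22, -0.02], [-0.2, 0.84, -0.51]]
shift cm [ 1.37 -0.05 -0.91]
```

View pics/s2.png

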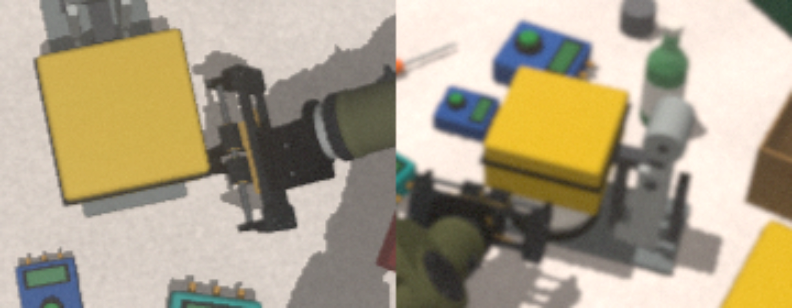

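The picture shows the closed fingers under the hood's right lower edge near its front corner, at (212,165) in the top crop. The gripper body is clear of the side. Now I'll lift slowly.

jog_arm(motion=[{"x": 0.4, "y": 0, "z": -0.25, "ax": 0, "ay": 0, "az": 0}, {"x": 0.5, "y": 0, "z": -0.3, "ax": 0, "ay": 0, "az": 0}, {"x": 0.5, "y": 0, "z": -0.3, "ax": 0, "ay": 0, "az": 0}, {"x": 0.6, "y": 0, "z": -0.35, "ax": 0, "ay": 0, "az": 0}, {"x": 0.6, "y": 0, "z": -0.35, "ax": 0, "ay": 0, "az": 0}])

```text
time_s: 8.25
tool_pos: [0.6132, -0.0028, 0.103]
tool_rot: [-177.4, -59.3, 100.2]
force: [-4.0, -3.7, -3.1]
grip_width: 0.0007
grasp_force: 2.6
```

jog_arm(motion=[{"x": 0.7, "y": 0, "z": -0.4, "ax": 0, "ay": 0, "az": 0}, {"x": 0.7, "y": 0, "z": -0.4, "ax": 0, "ay": 0, "az": 0}, {"x": 0.7, "y": 0.1, "z": -0.4, "ax": 0, "ay": 0, "az": 0}, {"x": 0.7, "y": 0.1, "z": -0.4, "ax": 0, "ay": 0, "az": 0}, {"x": 0.7, "y": 0.1, "z": -0.4, "ax": 0, "ay": 0, "az": 0}])

```text
time_s: 8.75
tool_pos: [0.617, -0.0012, 0.1441]
tool_rot: [-177.5, -59.3, 100.3]
force: [-3.8, -4.6, -2.0]
grip_width: 0.0007
grasp_force: 2.5
```

```bash
python3 s.py
```

```text
time_s 8.75
qpos [ 36.341  44.392 -21.629  77.776 -34.098  94.241  35.999]
tool_pos [ 0.617 -0.001  0.144]
tool_rot [-177.477  -59.273  100.307]
force [-3.805 -4.636 -1.954]
```

jog_arm(motion=[{"x": 0.8, "y": 0.15, "z": -0.45, "ax": 0, "ay": 0, "az": 0}, {"x": 0.8, "y": 0.15, "z": -0.45, "ax": 0, "ay": 0, "az": 0}, {"x": 0.8, "y": 0.15, "z": -0.45, "ax": 0, "ay": 0, "az": 0}, {"x": 0.8, "y": 0.15, "z": -0.45, "ax": 0, "ay": 0, "az": 0}, {"x": 0.8, "y": 0.15, "z": -0.45, "ax": 0, "ay": 0, "az": 0}])

```text
time_s: 9.25
tool_pos: [0.6266, 0.002, 0.1905]
tool_rot: [-177.8, -59.3, 100.5]
force: [0.5, -2.0, -1.6]
grip_width: 0.0006
grasp_force: 1.4
```

```bash
python3 s.py; python3 -c "
from h import *
im=np.hstack([env.read_camera('top')[80:260,200:400],env.read_camera('scene')[130:310,240:440]])[:,:,::-1]
cv2.imwrite('pics/s3.png',np.clip(1.5*cv2.resize(im,None,fx=2,fy=2).astype(float),0,255).astype(np.uint8))"
```

```text
time_s 9.25
qpos [ 36.002  42.334 -22.217  75.353 -35.289  96.972  32.774]
tool_pos [0.627 0.002 0.191]
tool_rot [-177.799  -59.268  100.451]
force [ 0.523 -2.027 -1.633]
```

View pics/s3.png

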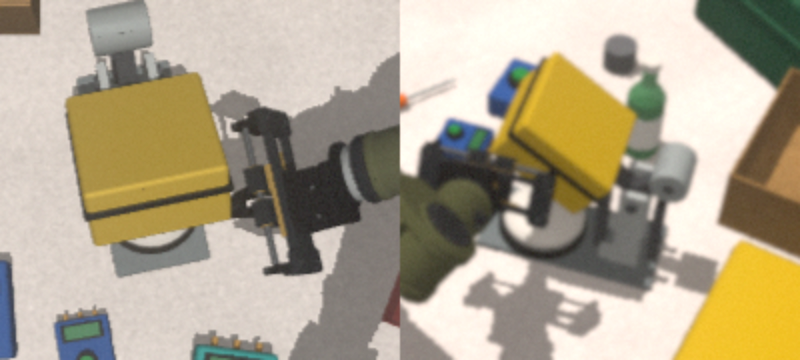

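The hood is up about 0.5 rad, with the antenna undisturbed underneath. I'll keep lifting gently past the balance point.

jog_arm(motion=[{"x": 0.7, "y": 0.25, "z": -0.4, "ax": 0, "ay": 0, "az": 0}, {"x": 0.7, "y": 0.25, "z": -0.4, "ax": 0, "ay": 0, "az": 0}, {"x": 0.7, "y": 0.25, "z": -0.4, "ax": 0, "ay": 0, "az": 0}, {"x": 0.7, "y": 0.25, "z": -0.4, "ax": 0, "ay": 0, "az": 0}, {"x": 0.7, "y": 0.25, "z": -0.4, "ax": 0, "ay": 0, "az": 0}])

```text
time_s: 9.85
tool_pos: [0.6387, 0.0067, 0.2303]
tool_rot: [-177.6, -59.4, 100.5]
force: [0.2, -0.3, -0.3]
grip_width: 0.0004
grasp_force: 0.3
```

jog_arm(motion=[{"x": 0.7, "y": 0.25, "z": -0.4, "ax": 0, "ay": 0, "az": 0}, {"x": 0.7, "y": 0.25, "z": -0.4, "ax": 0, "ay": 0, "az": 0}, {"x": 0.7, "y": 0.25, "z": -0.4, "ax": 0, "ay": 0, "az": 0}, {"x": 0.5, "y": 0.2, "z": -0.3, "ax": 0, "ay": 0, "az": 0}, {"x": 0.3, "y": 0.1, "z": -0.2, "ax": 0, "ay": 0, "az": 0}])

```text
time_s: 10.35
tool_pos: [0.6497, 0.0091, 0.2636]
tool_rot: [-177.7, -59.3, 100.5]
force: [0.6, -0.3, 0.3]
grip_width: 0.0003
grasp_force: 0.0
```

jog_arm(motion=[{"x": 0, "y": 0, "z": 0, "ax": 0, "ay": 0, "az": 0}, {"x": 0, "y": 0, "z": 0, "ax": 0, "ay": 0, "az": 0}, {"x": 0, "y": 0, "z": 0, "ax": 0, "ay": 0, "az": 0}, {"x": 0, "y": 0, "z": 0, "ax": 0, "ay": 0, "az": 0}, {"x": 0, "y": 0, "z": 0, "ax": 0, "ay": 0, "az": 0}])

```text
time_s: 10.85
tool_pos: [0.6493, 0.0088, 0.2624]
tool_rot: [-177.5, -59.3, 100.4]
force: [0.3, -0.0, 0.5]
grip_width: 0.0005
grasp_force: 0.0
```

```bash
python3 s.py; python3 -c "
from h import *
im=np.hstack([env.read_camera('top')[80:260,200:400],env.read_camera('scene')[130:310,240:440]])[:,:,::-1]
cv2.imwrite('pics/s4.png',np.clip(1.5*cv2.resize(im,None,fx=2,fy=2).astype(float),0,255).astype(np.uint8))"
```

```text
time_s 10.85
qpos [ 34.467  41.123 -23.003  68.659 -37.04  101.824  26.438]
tool_pos [0.649 0.009 0.262]
tool_rot [-177.535  -59.344  100.36 ]
force [ 0.291 -0.006  0.507]
```

View pics/s4.png

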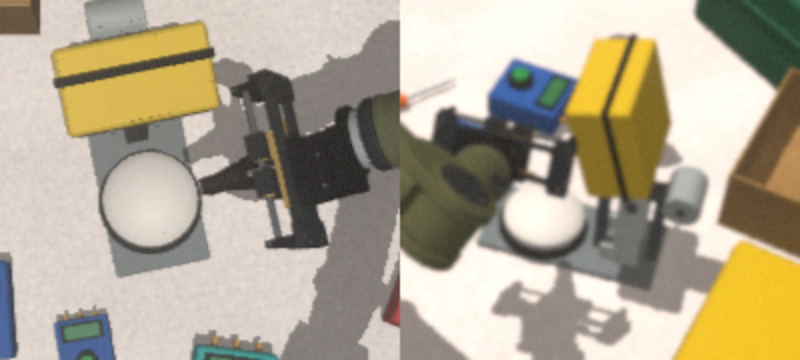

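The hood is fully over and stands about upright, with no finger contact. I'll retract and untilt, then go over to the logger in front of the raised hood.

jog_arm(motion=[{"x": 0, "y": 0, "z": -2, "ax": 0, "ay": 0, "az": 0}, {"x": 0, "y": 0, "z": -3, "ax": 0, "ay": 0, "az": 0}, {"x": 0, "y": 0, "z": -3, "ax": 0, "ay": 0, "az": 0}, {"x": 0, "y": 0, "z": -3, "ax": 0, "ay": 0, "az": 0}, {"x": 0, "y": -1.5, "z": 0, "ax": 0, "ay": -4, "az": 0}])

```text
time_s: 11.45
tool_pos: [0.658, -0.0916, 0.3137]
tool_rot: [-177.4, -55.4, 99.9]
force: [-1.1, -0.4, -1.8]
grip_width: 0.0004
grasp_force: 0.0
```

jog_arm(motion=[{"x": 0, "y": -2.5, "z": 0, "ax": 0, "ay": -7, "az": 0}, {"x": 0, "y": -2.5, "z": 0, "ax": 0, "ay": -7, "az": 0}, {"x": 0, "y": -2.5, "z": 0, "ax": 0, "ay": -7, "az": 0}, {"x": 0, "y": -2.5, "z": 0, "ax": 0, "ay": -7, "az": 0}, {"x": 0, "y": -2.5, "z": 0, "ax": 0, "ay": -7, "az": 0}])

```text
time_s: 11.95
tool_pos: [0.5336, -0.114, 0.3226]
tool_rot: [-178.8, -20.0, 102.1]
force: [0.1, 0.5, 0.5]
grip_width: 0.0005
grasp_force: 0.0
```

jog_arm(motion=[{"x": 0, "y": -2.5, "z": 0, "ax": 0, "ay": -7, "az": 0}, {"x": 0, "y": -2.5, "z": 0, "ax": 0, "ay": -7, "az": 0}, {"x": 0, "y": 0, "z": 0, "ax": 0, "ay": -6, "az": 0}, {"x": 0, "y": 0, "z": 0, "ax": 0, "ay": 0, "az": 0}, {"x": 0, "y": 0, "z": 0, "ax": 0, "ay": 0, "az": 0}])

```text
time_s: 12.45
tool_pos: [0.4856, -0.1239, 0.3232]
tool_rot: [-178.8, -0.4, 102.5]
force: [0.1, -0.5, -0.6]
grip_width: 0.0005
grasp_force: 0.0
```

```bash
python3 s.py; python3 -c "
from h import *
goto([.489,.306,.30])"
```

```text
time_s 12.45
qpos [ 31.006   0.19  -19.75   92.673   0.156  88.418  23.793]
tool_pos [ 0.486 -0.124  0.323]
tool_rot [-178.801   -0.429  102.539]
force [ 0.116 -0.454 -0.616]
axes x,y,z: [[-0.22, 0.98, 0.01], [0.98, 0.22, -0.02], [-0.02, 0.0, -1.0]]
shift cm [41.87  9.71  2.43]
```

jog_arm(motion=[{"x": 3, "y": 0.7, "z": 0.2, "ax": 0, "ay": 0, "az": 0}, {"x": 4, "y": 0.9, "z": 0.2, "ax": 0, "ay": 0, "az": 0}, {"x": 4, "y": 0.9, "z": 0.2, "ax": 0, "ay": 0, "az": 0}, {"x": 4, "y": 0.9, "z": 0.2, "ax": 0, "ay": 0, "az": 0}, {"x": 4, "y": 0.9, "z": 0.2, "ax": 0, "ay": 0, "az": 0}])

```text
time_s: 12.95
tool_pos: [0.487, 0.0704, 0.3122]
tool_rot: [-178.6, -0.5, 102.3]
force: [1.0, 0.0, 0.4]
grip_width: 0.0005
grasp_force: 0.0
```

jog_arm(motion=[{"x": 4, "y": 1, "z": 0.2, "ax": 0, "ay": 0, "az": 0}, {"x": 4, "y": 1, "z": 0.2, "ax": 0, "ay": 0, "az": 0}, {"x": 4, "y": 1, "z": 0.2, "ax": 0, "ay": 0, "az": 0}, {"x": 4, "y": 1, "z": 0.2, "ax": 0, "ay": 0, "az": 0}, {"x": 4, "y": 0.9, "z": 0.2, "ax": 0, "ay": 0, "az": 0}])

```text
time_s: 13.45
tool_pos: [0.4922, 0.2763, 0.302]
tool_rot: [-178.6, -0.5, 102.2]
force: [-0.3, -1.4, -0.4]
grip_width: 0.0007
grasp_force: 0.0
```

jog_arm(motion=[{"x": 2.8, "y": 0.5, "z": 0.4, "ax": 0, "ay": 0, "az": 0}, {"x": 0, "y": 0, "z": 0, "ax": 0, "ay": 0, "az": 0}, {"x": 0, "y": 0, "z": 0, "ax": 0, "ay": 0, "az": 0}, {"x": 0, "y": 0, "z": 0, "ax": 0, "ay": 0, "az": 0}, {"x": 0, "y": 0, "z": 0, "ax": 0, "ay": 0, "az": 0}])

```text
time_s: 13.95
tool_pos: [0.4906, 0.3028, 0.2991]
tool_rot: [-178.7, -0.3, 102.3]
force: [-0.1, 0.7, 0.2]
grip_width: 0.0004
grasp_force: 0.0
```

```bash
python3 s.py
python3 - <<'E'
from h import *
im={};P={}
for n in("wrist","scene","top"):
    P[n]=env.camera_params(n);im[n]=env.read_camera(n)[:,:,::-1].copy()
w=im["wrist"];g=proj(P["wrist"],np.array([.489,.306,.06]));print("pred px",g)
h=cv2.cvtColor(w,cv2.COLOR_BGR2HSV);m=cv2.inRange(h,np.array((45,60,20)),np.array((90,255,255)))
for c in cv2.findContours(m,cv2.RETR_EXTERNAL,cv2.CHAIN_APPROX_NONE)[0]:
    if cv2.contourArea(c)>150:
        q,r=cv2.minEnclosingCircle(c);print(q,r,cv2.contourArea(c),onz(P["wrist"],q,.06).round(4))
        cT=(182.86,245.16);cS=(299.5,167.0)
        print(" x top",cross(ray(P["wrist"],q),ray(P["top"],cT))," x scene",cross(ray(P["wrist"],q),ray(P["scene"],cS)))
s=cv2.resize(im["scene"][120:330,200:480],(560,420))
cv2.imwrite("pics/w1.png",np.hstack([cv2.resize(w,(400,300)),cv2.resize(s,(400,300))]))
E
```

```text
time_s 13.95
qpos [  2.542  12.652 -42.906  84.805   7.701  86.862 -27.945]
tool_pos [0.491 0.303 0.299]
tool_rot [-178.735   -0.342  102.276]
force [-0.117  0.73   0.238]
pred px [288.74056928 181.15202748]
(486.5, 228.0) 38.343936920166016 2880.0 [0.7651 0.3015 0.06  ]
 x top (array([0.51573012, 0.30547808, 0.36425935]), np.float64(0.11858688305745362))  x scene (array([0.59425741, 0.27027004, 0.19246591]), np.float64(0.1743122391300851))
(288.8287658691406, 183.7876739501953) 11.963191986083984 409.0 [0.4899 0.3026 0.06  ]
 x top (array([0.48976974, 0.30392768, 0.06759459]), np.float64(0.0002142472080202105))  x scene (array([0.48913965, 0.30338314, 0.0661152 ]), np.float64(0.0012551920598454953))
(335.5, 188.0) 27.53643798828125 1025.0 [0.5516 0.3105 0.06  ]
 x top (array([0.51460782, 0.30765718, 0.12455547]), np.float64(0.05656797302356099))  x scene (array([0.52224736, 0.30008741, 0.0869734 ]), np.float64(0.056808102077327366))
```

View pics/w1.png

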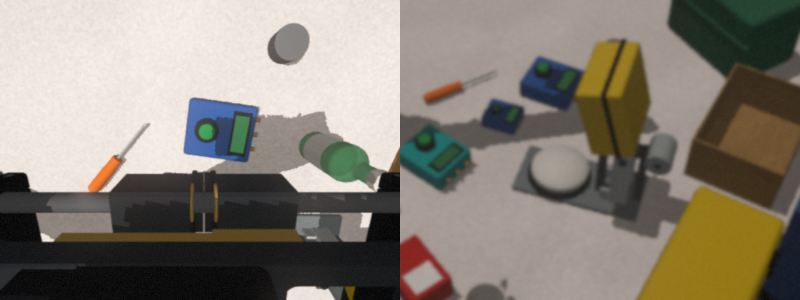

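The wrist view (left) shows the big blue logger with its green button at crop (206,131), top at about (0.489, 0.304, 0.066). The scene view (right) shows the hood still up. Descend.

jog_arm(motion=[{"x": 0, "y": 0, "z": 3, "ax": 0, "ay": 0, "az": 0}, {"x": 0, "y": 0, "z": 4.5, "ax": 0, "ay": 0, "az": 0}, {"x": 0, "y": 0, "z": 4.5, "ax": 0, "ay": 0, "az": 0}, {"x": 0, "y": 0, "z": 4.5, "ax": 0, "ay": 0, "az": 0}, {"x": 0, "y": 0, "z": 3, "ax": 0, "ay": 0, "az": 0}])

```text
time_s: 14.6
tool_pos: [0.4839, 0.3034, 0.1014]
tool_rot: [-178.6, -0.3, 102.4]
force: [-1.0, 0.5, 0.1]
grip_width: 0.0004
grasp_force: 0.0
```

jog_arm(motion=[{"x": 0, "y": 0, "z": 0.8, "ax": 0, "ay": 0, "az": 0}, {"x": 0, "y": 0, "z": 0.5, "ax": 0, "ay": 0, "az": 0}, {"x": 0, "y": 0, "z": 0, "ax": 0, "ay": 0, "az": 0}, {"x": 0, "y": 0, "z": 0, "ax": 0, "ay": 0, "az": 0}, {"x": 0, "y": 0, "z": 0, "ax": 0, "ay": 0, "az": 0}])

```text
time_s: 15.1
tool_pos: [0.4858, 0.3057, 0.0931]
tool_rot: [-178.9, -0.4, 102.5]
force: [-0.8, 0.5, -0.1]
grip_width: 0.0006
grasp_force: 0.0
```

```bash
python3 s.py; python3 -c "
from h import *
goto([.4892,.3035,.066])"
```

```text
time_s 15.1
qpos [  0.349  20.408 -41.169 100.981  13.776  64.823 -32.647]
tool_pos [0.486 0.306 0.093]
tool_rot [-178.932   -0.389  102.47 ]
force [-0.784  0.502 -0.148]
axes x,y,z: [[-0.22, 0.98, 0.01], [0.98, 0.22, -0.02], [-0.02, 0.0, -1.0]]
shift cm [-0.31  0.33  2.7 ]
```

Now approach to about 5 mm above, then press in 2 mm rows, watching the force.

jog_arm(motion=[{"x": -0.3, "y": 0.3, "z": 1.0, "ax": 0, "ay": 0, "az": 0}, {"x": 0, "y": 0, "z": 0.8, "ax": 0, "ay": 0, "az": 0}, {"x": 0, "y": 0, "z": 0.5, "ax": 0, "ay": 0, "az": 0}, {"x": 0, "y": 0, "z": 0.3, "ax": 0, "ay": 0, "az": 0}, {"x": 0, "y": 0, "z": 0.2, "ax": 0, "ay": 0, "az": 0}])

```text
time_s: 15.6
tool_pos: [0.4886, 0.3022, 0.066]
tool_rot: [-178.8, -0.2, 102.4]
force: [-7.1, -7.8, 29.5]
grip_width: 0.0005
grasp_force: 15.0
```

jog_arm(motion=[{"x": 0, "y": 0, "z": 0.2, "ax": 0, "ay": 0, "az": 0}, {"x": 0, "y": 0, "z": 0.2, "ax": 0, "ay": 0, "az": 0}, {"x": 0, "y": 0, "z": 0.1, "ax": 0, "ay": 0, "az": 0}, {"x": 0, "y": 0, "z": 0, "ax": 0, "ay": 0, "az": 0}, {"x": 0, "y": 0, "z": 0, "ax": 0, "ay": 0, "az": 0}])

```text
time_s: 16.1
tool_pos: [0.4886, 0.3023, 0.0656]
tool_rot: [-178.9, -0.1, 102.4]
force: [-13.6, -12.1, 47.9]
grip_width: 0.0007
grasp_force: 24.0
```

jog_arm(motion=[{"x": 0, "y": 0, "z": -0.4, "ax": 0, "ay": 0, "az": 0}, {"x": 0, "y": 0, "z": 0, "ax": 0, "ay": 0, "az": 0}, {"x": 0, "y": 0, "z": 0, "ax": 0, "ay": 0, "az": 0}, {"x": 0, "y": 0, "z": 0, "ax": 0, "ay": 0, "az": 0}, {"x": 0, "y": 0, "z": 0, "ax": 0, "ay": 0, "az": 0}])

```text
time_s: 16.6
tool_pos: [0.4886, 0.3023, 0.0661]
tool_rot: [-178.8, -0.2, 102.5]
force: [-6.5, -7.5, 25.9]
grip_width: 0.0006
grasp_force: 12.9
```

jog_arm(motion=[{"x": 0, "y": 0, "z": -0.2, "ax": 0, "ay": 0, "az": 0}, {"x": 0, "y": 0, "z": 0, "ax": 0, "ay": 0, "az": 0}, {"x": 0, "y": 0, "z": 0, "ax": 0, "ay": 0, "az": 0}, {"x": 0, "y": 0, "z": 0, "ax": 0, "ay": 0, "az": 0}, {"x": 0, "y": 0, "z": 0, "ax": 0, "ay": 0, "az": 0}])

```text
time_s: 17.1
tool_pos: [0.4885, 0.3022, 0.0663]
tool_rot: [-178.8, -0.2, 102.4]
force: [-2.4, -4.4, 14.5]
grip_width: 0.0006
grasp_force: 7.4
```

jog_arm(motion=[{"x": 0, "y": 0, "z": -0.2, "ax": 0, "ay": 0, "az": 0}, {"x": 0, "y": 0, "z": 0, "ax": 0, "ay": 0, "az": 0}, {"x": 0, "y": 0, "z": 0, "ax": 0, "ay": 0, "az": 0}, {"x": 0, "y": 0, "z": 0, "ax": 0, "ay": 0, "az": 0}, {"x": 0, "y": 0, "z": 0, "ax": 0, "ay": 0, "az": 0}])

```text
time_s: 17.6
tool_pos: [0.4884, 0.3022, 0.0665]
tool_rot: [-178.8, -0.3, 102.4]
force: [0.8, -3.4, 5.7]
grip_width: 0.0002
grasp_force: 3.0
```

jog_arm(motion=[{"x": 0, "y": 0, "z": -0.3, "ax": 0, "ay": 0, "az": 0}, {"x": 0, "y": 0, "z": 0, "ax": 0, "ay": 0, "az": 0}, {"x": 0, "y": 0, "z": 0, "ax": 0, "ay": 0, "az": 0}, {"x": 0, "y": 0, "z": 0, "ax": 0, "ay": 0, "az": 0}, {"x": 0, "y": 0, "z": 0, "ax": 0, "ay": 0, "az": 0}])

```text
time_s: 18.1
tool_pos: [0.4881, 0.3029, 0.0693]
tool_rot: [-178.8, -0.4, 102.5]
force: [1.5, -1.8, 3.5]
grip_width: 0.0008
grasp_force: 1.6
```

The force curve shows the spring at about 3.5 N part way, 5.7 N at the hard stop, then a steep rise. So the button was right down for over a second. Release it and rise clear.

jog_arm(motion=[{"x": 0, "y": 0, "z": -0.5, "ax": 0, "ay": 0, "az": 0}, {"x": 0, "y": 0, "z": -2, "ax": 0, "ay": 0, "az": 0}, {"x": 0, "y": 0, "z": -3, "ax": 0, "ay": 0, "az": 0}, {"x": 0, "y": 0, "z": -4, "ax": 0, "ay": 0, "az": 0}, {"x": 0, "y": 0, "z": -4, "ax": 0, "ay": 0, "az": 0}])

```text
time_s: 18.6
tool_pos: [0.489, 0.3033, 0.2047]
tool_rot: [-178.6, -0.4, 102.6]
force: [0.5, 0.1, 0.4]
grip_width: 0.0005
grasp_force: 0.0
```

jog_arm(motion=[{"x": 0, "y": 0, "z": -2, "ax": 0, "ay": 0, "az": 0}, {"x": 0, "y": 0, "z": 0, "ax": 0, "ay": 0, "az": 0}, {"x": 0, "y": 0, "z": 0, "ax": 0, "ay": 0, "az": 0}, {"x": 0, "y": 0, "z": 0, "ax": 0, "ay": 0, "az": 0}, {"x": 0, "y": 0, "z": 0, "ax": 0, "ay": 0, "az": 0}])

```text
time_s: 19.1
tool_pos: [0.4904, 0.3022, 0.2225]
tool_rot: [-178.6, -0.3, 102.5]
force: [-0.3, -0.9, 0.1]
grip_width: 0.0003
grasp_force: 0.0
```

```bash
python3 s.py; python3 -c "
from h import *
cv2.imwrite('pics/end.png',env.read_camera('scene')[:,:,::-1])"
```

```text
time_s 19.1
qpos [  2.597  14.546 -42.737  91.705   9.056  78.767 -28.67 ]
tool_pos [0.49  0.302 0.223]
tool_rot [-178.59    -0.333  102.498]
force [-0.328 -0.87   0.111]
```

View pics/end.png

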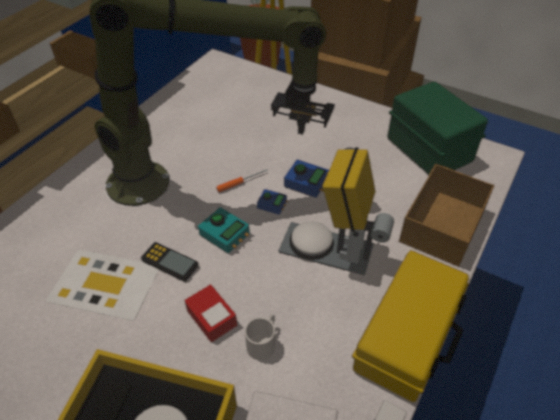

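The hood stands raised at (350,190), the antenna at (312,240) and the other things are where they were, and the gripper is clear above the logger. Handing in.

```bash
python3 -c "
from cell import env
print(env.sign_off())"
```

```text
the job is handed in; nothing more can be done
None
```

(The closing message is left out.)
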